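# Refill the wide tilt-out bin

## Robot

A 6-joint arm with a two-finger parallel gripper is mounted at the origin on the work surface. World frame = base frame: x ahead of the robot, y to its left, z up, the work surface at z = 0. Lengths are in m, angles in degrees, forces in N, time in s.
With the tool pointing down it reaches from about 0.425 to 0.925 m from the base axis. Payload 12.5 kg.
Tool frame: the origin (TCP) lies at the very end of the fingers, on their centre line; the grasp point (between the pads) lies arm.pinch_z behind it (arm.pinch_z is the distance from the TCP to the grasp point, in m); z points along the fingers, y is the direction in which the jaws open and shut (so a half turn about z gives the same grasp; the last joint's range is limited). The gripper opens to 85 mm and grips with 20 to 120 N. Pads are 22 mm wide; open, the fingers measure 114 mm over their backs; the gripper's body (76 mm by 85 mm) begins 54 mm behind the grasp point. The pads swing forward as they close: fully open they stand 13 mm farther back than shut.
Start: joints at [59.496, 28.126, 89.318, -0, 62.55, -6.05], TCP at [0.259, 0.569, 0.231] pointing down, gripper open.
Joint ranges: [-177.58, 177.58], [-47.91, 125.51], [2.72, 160], [-65.01, 245.01], [3.68, 167.84], [-153.87, 153.87]. Speed limits (degrees/s): [127.2, 127.2, 159.86, 180, 180, 180].

## Interface

Orientations are given as a 3x3 rotation matrix whose columns are the frame's x, y, z axes.
In Python, from station import arm, readout, read_camera gives the robot as it stands. Calls block until the motion is done:
- arm.move_pose(position, orientation): joint-space move of the TCP to a pose.
- arm.movel(position, attitude=None, rate=0.15, guard=None): straight line of the TCP; attitude=None keeps the orientation; rate is the mean speed in m/s. With guard (N) it stops when the force on the tool has changed by that much, and returns True; else False.
- arm.move_j(angles): joint-space move.
- arm.open_jaws() and arm.close(force=None): open the fingers fully, or close them until they stop; force is the grip in N (None keeps the last).
- arm.sleep(seconds).
- arm.solve_ik(position, orientation): joint angles nearest the present ones, or None.
- readout.read_state(): the state.
- read_camera(name): name is "side" or "top"; returns a dict with "image" (480x640x3 uint8, red, green, blue), "range_z" (480x640 float32, m along the optical axis (not along the pixel's ray), 0 where there is no reading), "fx", "fy", "cx", "cy" (pixels), "D" ([k1, k2, p1, p2, k3] as OpenCV has them; the pictures are not rectified), "rvec" (rotation vector, rad) and "tvec" (3), from world to camera coordinates, as OpenCV has them. Camera axes: x right, y down, z forward; pixel columns grow to the right and rows downward; lengths in m; the calibration is good to about 2 mm. A picture is of the moment at which its call begins.
A pose or a line that the arm cannot do raises arm.PlanningError and nothing moves.
- arm.sign_off(): hands the job in, once; it reports no verdict.
The state is a dict: "clock": time; "joints": joint angles; "qd": joint speeds; "effort": joint torques, N m; "eef_pos": TCP position; "orientation": TCP orientation; "ft_force": force on the tool from outside, world axes, zero at the start; "torque": the same for the moment, N m; "gripper_width": opening from 0.0 (shut) to 1.0 (fully open).
Only numpy, scipy, OpenCV 4.12 (cv2) and the standard library are available. Lean on these libraries where they do the work, as an engineer would, in place of code of your own. Each camera call takes 0.05 s, during which the arm holds its last target. There are 200 camera calls.

## Task

Two tilt-out storage bins stand on the stockroom bench. Pull the wide one open to its stop, tip the three rollers out of the metal tray into it, leaving it fully open, and stand the empty tray upright back on the bench. Leave the narrow bin shut.

Things in the scene. Friction and masses are not known exactly. Their poses are not given: they have to be found in the camera images.
- wide_bin (a joint): Tilt of the wide grey bin, rad: 0 = shut (front upright), 0.8 = open at its stop, top leaning out towards the robot. Its stiff friction hinge, along the bottom edge of the front, lets it stay where it is left; 3 to 6 N at the pull moves it. It may start slightly ajar.
- wide_bin_pull (a point): Middle of the black block pull at the top middle of the wide bin's front (front 168 mm wide and high). The pull juts 50 mm out of the front, is 18 mm wide, 24 mm high, and can be pinched from above across its sides. Axes move with the bin: y along its width; when shut, x level into the housing (away from the robot), z up. Shut, it is 36 mm in front of (-x) and 168 mm above the hinge, 188 mm above the bench.
- wide_bin_hinge (a point): Middle of the wide bin's hinge axis (along y), 20 mm above the bench; axes as for the pull. Bin floor z = 4 mm, x to 100 mm; sides y = -76, 76 mm; front top edge z = 168 mm; back wall 85 mm high. The fixed housing (170 wide, 130 deep, 185 mm high) starts straight above the hinge. Open, the mouth is the 115 mm deep gap from the housing's top edge to the front's top edge, then 137 mm above the bench.
- narrow_bin (a joint): Tilt of the other, narrow bin (100 mm wide, otherwise alike), rad: 0 = shut. It stands beside the wide one, on either side, and is to stay shut.
- tray_grip (a point): Centre of the strap handle bridging the middle of a loose metal tray (0.22 to 0.36 kg), 75 mm above its underside. Strap: 64 mm long (y), 12 mm thick (x), 24 mm high. Tray 124 mm long (x), 64 mm wide, walls 29 mm high; its -x end, roughly facing the robot, is the open spout, edge 62 mm to -x and 75 mm below this point, lip 2.5 mm. Rollers run out when the spout dips 35 to 50 degrees.
- roller1_center (a point): First (nearest the spout) of three loose white nylon track rollers in the tray: 26 mm diameter, 36 mm long, dark axle stubs, 40 g, lying one behind another with axles across the tray, free to roll. The point is its centre; its y axis is the axle
- roller2_center (a point): Second (the middle one) of three loose white nylon track rollers in the tray: 26 mm diameter, 36 mm long, dark axle stubs, 40 g, lying one behind another with axles across the tray, free to roll. The point is its centre; its y axis is the axle
- roller3_center (a point): Third (nearest the tray's closed end) of three loose white nylon track rollers in the tray: 26 mm diameter, 36 mm long, dark axle stubs, 40 g, lying one behind another with axles across the tray, free to roll. The point is its centre; its y axis is the axle
Not all that is in view belongs to the job. What is shaped like the part that bears roller3_center but brown or yellow is not meant.

How it is judged (in metres and radians):
On the way, in this order (a step that is already met when the one before it is completed fails the run):
1. the wide bin is pulled open to its stop while the rollers are not yet in it (value of joint wide_bin above 0.71 rad and distance between each of roller1_center, roller2_center, roller3_center and tray_grip below 0.11 m), for 0.2 s.
2. the rollers are tipped into the wide bin from the tilted tray (x of roller1_center in the frame of wide_bin_hinge between 0 and 0.105 m and y of roller1_center in the frame of wide_bin_hinge between -0.08 and 0.08 m and z of roller1_center in the frame of wide_bin_hinge between 0 and 0.135 m and x of roller2_center in the frame of wide_bin_hinge between 0 and 0.105 m and y of roller2_center in the frame of wide_bin_hinge between -0.08 and 0.08 m and z of roller2_center in the frame of wide_bin_hinge between 0 and 0.135 m and x of roller3_center in the frame of wide_bin_hinge between 0 and 0.105 m and y of roller3_center in the frame of wide_bin_hinge between -0.08 and 0.08 m and z of roller3_center in the frame of wide_bin_hinge between 0 and 0.135 m and angle between tray_grip's own z axis and vertical above 0.3 rad).
At the end, for the whole second after the job is handed in: The wide bin stands open within 5 degrees of its stop, all three rollers lie inside it (which they entered while the tray was tilted), and the empty tray stands upright (within 10 degrees) on the bench at its normal height (within 12 mm), released; the bin is at rest (value of joint wide_bin above 0.71 rad and x of roller1_center in the frame of wide_bin_hinge between 0 and 0.105 m and y of roller1_center in the frame of wide_bin_hinge between -0.08 and 0.08 m and z of roller1_center in the frame of wide_bin_hinge between 0 and 0.135 m and x of roller2_center in the frame of wide_bin_hinge between 0 and 0.105 m and y of roller2_center in the frame of wide_bin_hinge between -0.08 and 0.08 m and z of roller2_center in the frame of wide_bin_hinge between 0 and 0.135 m and x of roller3_center in the frame of wide_bin_hinge between 0 and 0.105 m and y of roller3_center in the frame of wide_bin_hinge between -0.08 and 0.08 m and z of roller3_center in the frame of wide_bin_hinge between 0 and 0.135 m and angle between tray_grip's own z axis and vertical below 0.17 rad and height (world z) of tray_grip between 0.063 and 0.087 m and velocity of joint wide_bin between -0.05 and 0.05 rad/s); the robot touches nothing.
It fails at once if the narrow bin is pulled open (more than 0.15 rad) (value of joint narrow_bin above 0.15 rad).
It also fails if it takes over 67 s, if anything falls off the work surface, if the arm or the gripper's body presses on something with over 40 N, if the wrist force passes 120 N, or if a joint passes its speed limit or range.

## Working session

There is one attempt and no reset: what is moved stays moved. The work goes in short steps, each a Python script; the robot and the scene stay as the last script left them, time stands still between calls to the robot, and variables do not carry over. Pictures are saved under pics/ and viewed, about 8 in all and at most 12, crops included, and the job is handed in when it is done.

```bash
mkdir -p pics; ls; cat > h.py <<'E'
import numpy as np, cv2
from station import arm, readout, read_camera
def save(n,f):
    c=read_camera(n); cv2.imwrite(f'pics/{f}.png',c['image'][:,:,::-1]); np.savez(f'pics/{f}.npz',**{k:np.array(v) for k,v in c.items()}); return c
def world(c):
    "HxWx3 world points from the range image"
    K=np.array([[c['fx'],0,c['cx']],[0,c['fy'],c['cy']],[0,0,1.]])
    v,u=np.mgrid[0:480,0:640]
    p=cv2.undistortPoints(np.stack([u,v],-1).reshape(-1,1,2).astype(float),K,np.array(c['D'],float)).reshape(480,640,2)
    z=np.asarray(c['range_z'],float)
    P=np.dstack([p[...,0]*z,p[...,1]*z,z]); R=cv2.Rodrigues(np.array(c['rvec'],float))[0]
    W=(P-np.array(c['tvec'],float).reshape(3))@R; W[z==0]=np.nan; return W
E
python3 - <<'E'
from h import *
for n in('top','side'):
    c=save(n,n+'0'); R=cv2.Rodrigues(np.array(c['rvec'],float))[0]; print(n,c['fx'],-R.T@np.array(c['tvec']).ravel(),R[2])
print(arm.pinch_z,readout.read_state())
E
```

```text
pics
top 562.537103739356 [ 0.39573373 -0.02155653  1.45888599] [ 0.0953373   0.0088618  -0.99540558]
side 440.508625416197 [ 0.09969815 -0.68339332  0.56342234] [ 0.47982854  0.74491954 -0.46352934]
0.0187 {'clock': 0.1, 'joints': array([ 5.94946236e+01,  2.81607995e+01,  8.93469572e+01, -8.36984017e-04,
        6.25517985e+01, -6.05168657e+00]), 'qd': array([ 0.04777119, -0.00112624, -0.04788179,  0.09041129,  0.00908469,
        0.08069637]), 'effort': array([ 3.52775816e-03, -6.19444156e+01, -2.62030417e+01, -5.37080371e-05,
        2.76148370e-03, -6.93343895e-05]), 'eef_pos': array([0.25860989, 0.56875349, 0.2307831 ]), 'orientation': array([[-9.10298921e-01,  4.13951214e-01, -5.16467043e-04],
       [ 4.13951525e-01,  9.10298479e-01, -9.02137103e-04],
       [ 9.66984144e-05, -1.03500675e-03, -9.99999460e-01]]), 'ft_force': array([-0.13216889,  0.25115898, -0.71152539]), 'torque': array([ 0.05880278, -0.0092091 , -0.01985647]), 'gripper_width': 0.9993292291572653}
```

View pics/top0.png

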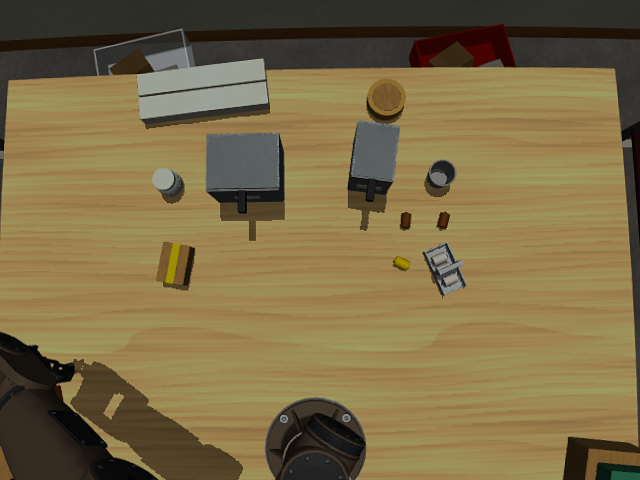

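View pics/side0.png

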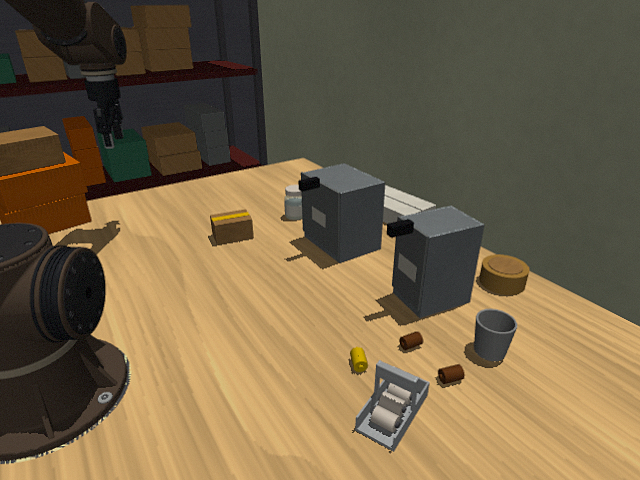

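The top view shows the wide bin at (245,165) with its pull at (242,200), the narrow bin at (375,160) with its pull at (370,188), and the tray at (445,268). Candidate rollers: white ones in the tray at (445,268), which are the right ones; the yellow (402,263) and brown (405,220), (443,220) rollers are decoys. The side view agrees.

```bash
cat > m.py <<'E'
from h import *
def load(f): return dict(np.load(f'pics/{f}.npz'))
def rect(W,m,name):
    p=W[m]; r=cv2.minAreaRect(p[:,:2].astype(np.float32)); print(name,m.sum(),'c',np.round(r[0],4),'size',np.round(r[1],4),'ang',round(r[2],2),'z',np.round(np.percentile(p[:,2],[5,50,95]),4)); return r
E
python3 - <<'E'
from m import *
c=load('top0'); W=world(c); im=c['image'].astype(int); Z=W[...,2]; v,u=np.mgrid[0:480,0:640]
def box(a,b,d,e): return (u>a)&(u<b)&(v>d)&(v<e)
dark=im.max(2)<40
for n,bx in(('wide',box(195,295,120,225)),('narrow',box(340,405,115,205))):
    rect(W,bx&(Z>.178)&~dark,n+' top'); rect(W,bx&dark&(Z>.185),n+' pull')
    rect(W,bx&dark&(Z>.12),n+' pull lo')
t=box(415,475,235,305)
rect(W,t&(Z>.075),'strap'); rect(W,t&(Z>.015),'tray'); 
print('bench z',np.nanmedian(Z[300:320,300:330]))
cr=np.vstack([np.hstack([cv2.resize(c['image'][y:y+75,x:x+100],(400,300),interpolation=0) for x,y in ((395,230),(195,130))]),np.hstack([cv2.resize(load('side0')['image'][y:y+h,x:x+w],(400,300)) for x,y,w,h in((330,350,133,100),(290,160,120,90))])])
cv2.imwrite('pics/crop.png',cr[:,:,::-1])
# front face profile of wide bin in side view
s=load('side0'); S=world(s); 
for bx,n in((box(302,345,185,240),'wide front'),(box(398,415,250,290),'narrow')):
    p=S[bx]; p=p[(p[:,2]>.03)&(p[:,2]<.17)]; 
    d=p-np.median(p,0); q=p[np.linalg.norm(d,axis=1)<.1]; m=q.mean(0); n3=np.linalg.svd(q-m,full_matrices=False)[2][2]; print(n,m,n3)
E
```

```text
wide top 4199 c [0.6994 0.1541] size [0.1394 0.1704] ang 0.04 z [0.1813 0.1855 0.1899]
wide pull 196 c [0.6086 0.1322] size [0.0578 0.1267] ang 0.27 z [0.1869 0.2    0.204 ]
wide pull lo 606 c [0.6565 0.1203] size [0.1028 0.2125] ang 38.45 z [0.1256 0.1739 0.2024]
narrow top 2426 c [ 0.6985 -0.1521] size [0.1005 0.1797] ang 81.35 z [0.1816 0.1859 0.1903]
narrow pull 193 c [ 0.6266 -0.141 ] size [0.0879 0.0507] ang 80.79 z [0.1886 0.1998 0.2043]
narrow pull lo 378 c [ 0.6309 -0.136 ] size [0.0969 0.0577] ang 74.21 z [0.1301 0.1865 0.2034]
strap 141 c [ 0.4498 -0.3413] size [0.0125 0.0661] ang 22.53 z [0.0826 0.0879 0.0928]
tray 794 c [ 0.4505 -0.3409] size [0.1239 0.0674] ang 23.11 z [0.018  0.0283 0.0893]
bench z 0.0007965321781313286
wide front [0.63332591 0.13506576 0.10739777] [0.99911507 0.040897   0.00982374]
narrow [ 0.65198628 -0.14227773  0.0883133 ] [-0.98809307  0.15375785 -0.00553238]
```

View pics/crop.png

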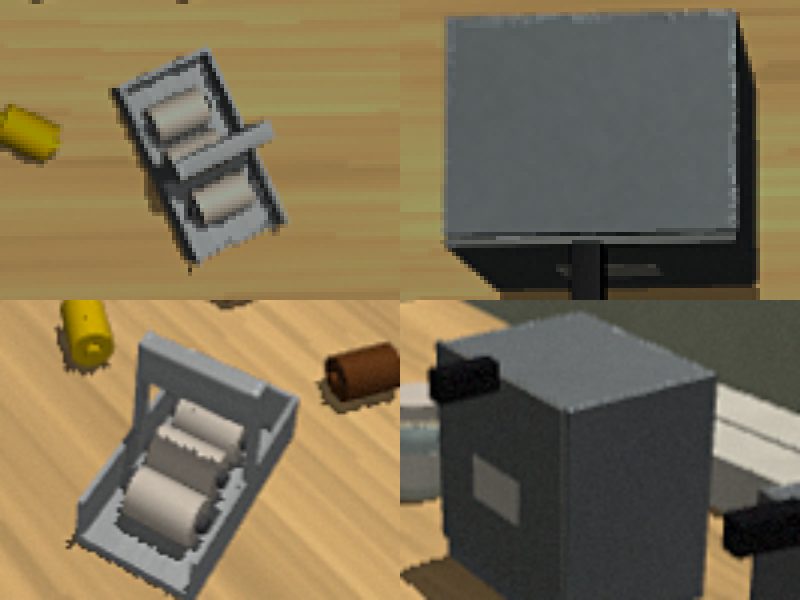

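Crop: white rollers lie in the tray with the spout toward the robot at lower right; the yellow and brown rollers are outside. The wide front is a little ajar, with a gap line at its top edge. Next I'll refine the yaw and pull, then pull it open.

```bash
python3 - <<'E'
from m import *
c=load('top0'); W=world(c); im=c['image'].astype(int); Z=W[...,2]; v,u=np.mgrid[0:480,0:640]
def box(a,b,d,e): return (u>a)&(u<b)&(v>d)&(v<e)
dark=im.max(2)<45
for n,bx in(('wide',box(195,295,120,225)),('narrow',box(340,405,115,205))):
    m=(bx&dark&(Z>.186)).astype(np.uint8); k,l,st,_=cv2.connectedComponentsWithStats(m); j=1+st[1:,4].argmax(); rect(W,l==j,n+' pull'); print(st[j]); print(np.round(np.percentile(W[l==j],[3,50,97],axis=0),4))
    m=(bx&~dark&(Z>.176)&(Z<.195)).astype(np.uint8); m=cv2.morphologyEx(m,cv2.MORPH_OPEN,np.ones((5,5))); rect(W,m>0,n+' top')
    # back edge and side edges
    q=[W[np.where(m[:,x])[0].min(),x] for x in np.where(m.sum(0)>10)[0][3:-3]]; q=np.array(q); print('back slope dx/dy',np.polyfit(q[:,1],q[:,0],1))
    f=[W[np.where(m[:,x])[0].max(),x] for x in np.where(m.sum(0)>10)[0][3:-3]]; f=np.array(f); print('front',np.polyfit(f[:,1],f[:,0],1))
    rr=np.where(m.sum(1)>10)[0][3:-3]
    for nm,fn in(('L',np.min),('R',np.max)):
        g=np.array([W[y,fn(np.where(m[y])[0])] for y in rr]); print(nm,np.polyfit(g[:,0],g[:,1],1), np.median(g[:,1]))
s=load('side0'); S=world(s)
for bx,n in((box(350,375,190,240),'wide right side'),(box(308,325,195,235),'wide front A'),(box(325,340,200,240),'front B')):
    p=S[bx]; p=p[np.isfinite(p[:,0])]; m=np.median(p,0); p=p[np.linalg.norm(p-m,axis=1)<.09]; m=p.mean(0); print(n,m,np.linalg.svd(p-m,full_matrices=False)[2][2])
E
```

```text
wide pull 180 c [0.6037 0.1533] size [0.0482 0.0176] ang 0.06 z [0.1942 0.2002 0.2041]
[238 191   9  22 180]
[[0.5802 0.1454 0.1919]
 [0.6032 0.1528 0.2002]
 [0.627  0.1617 0.2051]]
wide top 4118 c [0.6991 0.1545] size [0.1396 0.1709] ang 0.3 z [0.1812 0.1855 0.1899]
back slope dx/dy [-0.00518045  0.7677449 ]
front [0.00868932 0.63364828]
L [-0.01060271  0.24525091] 0.23825337109613226
R [0.00624645 0.06595984] 0.07052431004423149
narrow pull 183 c [ 0.6263 -0.1428] size [0.0232 0.0508] ang 80.39 z [0.1921 0.2001 0.2044]
[366 179  13  23 183]
[[ 0.6023 -0.1507  0.1892]
 [ 0.6263 -0.1404  0.2001]
 [ 0.6496 -0.1307  0.2047]]
narrow top 2401 c [ 0.7193 -0.1553] size [0.1005 0.1376] ang 81.35 z [0.1816 0.1858 0.1902]
back slope dx/dy [0.0361509  0.78881443]
front [0.08097509 0.66582103]
L [-0.14231428 -0.00333636] -0.10552093317649097
R [-0.09721015 -0.13240186] -0.2021302843262286
wide right side [0.70422298 0.07128967 0.11351258] [ 1.57604165e-03 -9.99998752e-01 -1.12853964e-04]
wide front A [0.63180669 0.16520599 0.09592928] [-0.99993934  0.00812525 -0.00743629]
front B [0.6322164  0.09448281 0.11030131] [0.99961244 0.02566041 0.01079408]
```

```bash
cat >> h.py <<'E'
from scipy.spatial.transform import Rotation as Ro
H=np.array([.639,.154,.02]); PZ=arm.pinch_z
R0=np.array([[-1,0,0],[0,1,0],[0,0,-1.]])   # jaws along world y, down
def ry(a): return Ro.from_euler('y',a).as_matrix()
def pullpose(th,dx=-.003,k=1.0,up=0.):
    g=H+ry(-th)@np.array([-.036+dx,0,.168]); R=ry(-k*th)@R0; return g+R[:,2]*(PZ-up),R
def st():
    s=readout.read_state(); print('t',round(s['clock'],2),'p',np.round(s['eef_pos'],4),'F',np.round(s['ft_force'],1),'w',round(s['gripper_width'],3),'j',np.round(s['joints'],0))
E
python3 - <<'E'
from h import *
for th in(0,.2,.4,.6,.8,.86): print(th,arm.solve_ik(*pullpose(th)),arm.solve_ik(*pullpose(th,k=.5)))
p,R=pullpose(0,up=.07); arm.move_pose(p,R); st()
arm.movel(pullpose(0)[0],rate=.1,guard=15); st()
save('side','side1')
E
```

```text
0 [ 8.28820958e+00  3.14014212e+01  9.39689175e+01 -2.54444375e-14
  5.46296613e+01 -8.17117904e+01] [ 8.28820958e+00  3.14014212e+01  9.39689175e+01 -2.54444375e-14
  5.46296613e+01 -8.17117904e+01]
0.2 [  9.51006412  27.00024217 105.79524269  -3.20581395  35.94139528
 -78.07972494] [  9.11601503  28.3085322  102.47501969  -1.31505546  43.56630174
 -79.97582913]
0.4 [ 11.03117063  25.05553506 117.07324236 -15.77817144  15.90421235
 -64.61799166] [ 10.06249367  26.50830951 110.60522621  -3.79246016  31.65509985
 -76.90457986]
0.6 [ 12.86195377  26.71532252 127.58436493 222.30655213  10.76232146
  58.87139782] [ 11.11391216  26.35026658 118.24210865 -10.18206269  18.79846099
 -69.7214884 ]
0.8 [ 14.93484266  33.46563619 136.81592838 198.10194129  36.51393381
  85.80706517] [ 12.23496343  28.21848926 125.20624993 -49.01812586   6.276001
 -29.85746875]
0.86 [ 15.57732647  36.66530739 139.19465789 196.63827151  45.2965641
  88.43697708] None
t 2.04 p [0.5998 0.1548 0.2393] F [0.  0.1 0.1] w 1.002 j [  8.  27.  90.   0.  63. -82.]
t 2.89 p [0.6003 0.1541 0.1698] F [ 0.3 -0.2  0.7] w 0.998 j [  8.  31.  94.   0.  55. -82.]
```

View pics/side1.png

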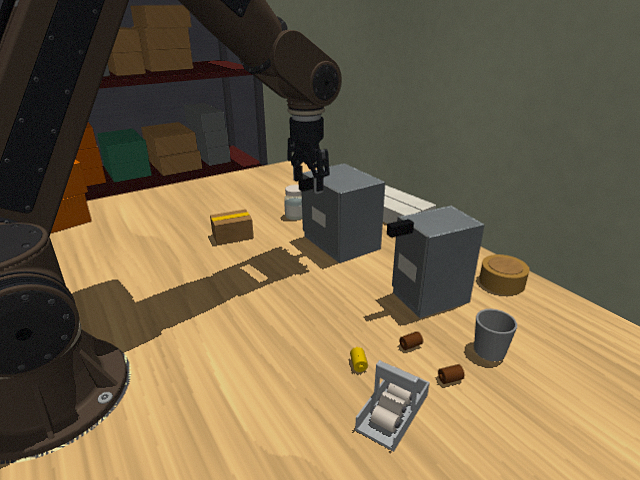

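The open fingers straddle the wide bin's pull at (312,185). Rotating the tool all the way would cross a wrist singularity, so I'll tilt it only slightly and let the block pivot between the pads.

```bash
python3 - <<'E'
from h import *
k=.25
print(arm.solve_ik(*pullpose(.86,k=k)))
arm.close(30); st()
for th in(.2,.4,.6,.7):
    arm.movel(*pullpose(th,k=k),rate=.1); st()
print(arm.movel(*pullpose(.86,k=k),rate=.05,guard=22)); st()
save('side','side2')
E
```

```text
[ 11.26557227  29.38725365 120.40824413  -7.64093987  18.26777949
 -71.72732215]
t 3.57 p [0.6001 0.1566 0.1698] F [-0.6 17.9  2.1] w 0.201 j [  8.  31.  94.   0.  55. -82.]
t 4.05 p [0.5682 0.1566 0.1588] F [-1.6 19.5  2.4] w 0.202 j [  9.  29. 101.  -0.  47. -81.]
t 4.53 p [0.5396 0.1566 0.1416] F [-2.6 22.6  2.3] w 0.204 j [ 10.  28. 107.  -1.  39. -79.]
t 5.02 p [0.515  0.1566 0.1187] F [-2.9 25.9  1.8] w 0.205 j [ 11.  28. 113.  -3.  30. -77.]
t 5.33 p [0.5045 0.1566 0.1054] F [-4.6 27.9  3.1] w 0.208 j [ 11.  28. 116.  -4.  26. -76.]
True
t 5.78 p [0.495  0.1569 0.0894] F [0.4 3.3 5.7] w 0.203 j [ 11.  29. 119.  -6.  20. -73.]
```

View pics/side2.png

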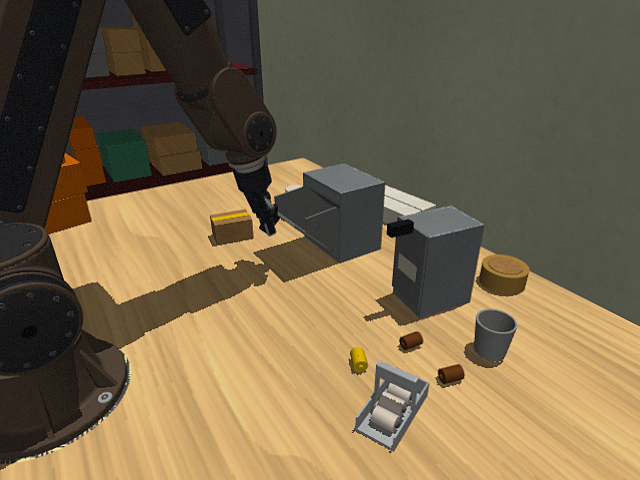

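The wide bin is open at about (300,205), with the gripper still on the pull at (268,222). The grasp point matches a tilt of about 0.8 rad. Next I'll release, retreat up, and check the angle from the top view.

```bash
python3 - <<'E'
from h import *
arm.open_jaws(); st(); s=readout.read_state(); z=np.array(s['orientation'])[:,2]; p=np.array(s['eef_pos'])
arm.movel(p-z*.10,rate=.2); st()
c,s_=np.cos(np.radians(23)),np.sin(np.radians(23))
# tray grasp: jaws along tray x
tx=np.array([c,s_,0]);
for sg in(1,-1):
    y=sg*tx; zz=np.array([0,0,-1.]); R=np.c_[np.cross(y,zz),y,zz]; print(sg,arm.solve_ik([.4498,-.3413,.056],R))
    y=np.array([sg,0,0.]); Rv=np.c_[np.cross(y,zz),y,zz]
    for phi in(0,-.3,-.6,-.9,-1.05):
        R=ry(phi)@Rv; sp=np.array([.595,.156,.165]); g=sp-ry(phi)@np.array([-.062,0,-.075]); print('  ',phi,np.round(g,3),arm.solve_ik(g+R[:,2]*PZ,R))
arm.move_pose([.45,-.15,.3],R0); st()
save('top','top3'); save('side','side3')
from m import *
cc=load('top3'); W=world(cc); Z=W[...,2]; im=cc['image'].astype(int); v,u=np.mgrid[0:480,0:640]
b=(abs(W[...,1]-.155)<.06)&(W[...,0]>.42)&(W[...,0]<.65)&(Z>.03)&(Z<.16)
b2=b&(abs(W[...,1]-.155)<.012)
p=W[b2&(W[...,0]<.53)]; print('pull',np.round(np.percentile(p,[5,50,95],axis=0),3))
p=W[b&~(abs(W[...,1]-.155)<.015)];
for x in np.arange(.48,.65,.015):
    q=p[abs(p[:,0]-x)<.005]; 
    if len(q): print(round(x,3),len(q),np.round(np.percentile(q[:,2],[5,50,95]),3))
t=(u>415)&(u<475)&(v>235)&(v<305); rect(W,t&(Z>.075),'strap'); rect(W,t&(Z>.015),'tray')
E
```

```text
t 6.49 p [0.4945 0.1565 0.0887] F [-0.2  0.2 -0.4] w 0.998 j [ 11.  29. 119.  -6.  20. -73.]
t 7.14 p [0.4735 0.1562 0.186 ] F [-0.  -0.3  0.3] w 1.001 j [ 12.  18. 117.  -4.  34. -75.]
1 [-4.38930473e+01  3.67101976e+01  1.06761823e+02 -2.54444375e-14
  3.65279794e+01 -6.68930473e+01]
   0 [0.657 0.156 0.24 ] [ 7.75665162e+00  3.28254692e+01  8.22627382e+01 -2.54444375e-14
  6.49117926e+01  7.75665162e+00]
   -0.3 [0.632 0.156 0.255] [ 9.02329003 25.06671442 95.70765659 -3.9485158  42.30506482 11.54878446]
   -0.6 [0.604 0.156 0.262] [ 10.70833423  19.7687447  109.16692265 -19.68131197  18.15080507
  27.64291886]
   -0.9 [0.575 0.156 0.26 ] [ 12.78931821  18.65009755 122.08572164 221.2082588   15.26064402
 147.84019605]
   -1.05 [0.561 0.156 0.256] None
-1 [-4.38930473e+01  3.67101976e+01  1.06761823e+02 -2.54444375e-14
  3.65279794e+01  1.13106953e+02]
   0 [0.657 0.156 0.24 ] None
   -0.3 [0.632 0.156 0.255] None
   -0.6 [0.604 0.156 0.262] [  10.70833423   19.7687447   109.16692265  -19.68131197   18.15080507
 -152.35708114]
   -0.9 [0.575 0.156 0.26 ] [ 12.78931821  18.65009755 122.08572164 221.2082588   15.26064402
 -32.15980395]
   -1.05 [0.561 0.156 0.256] [ 13.91427792  20.4069469  128.07498506 204.50294975  30.19467231
 -14.47456504]
t 8.38 p [ 0.45   -0.1493  0.2992] F [ 1.1 -0.5  0.3] w 1.001 j [ -26.   12.  104.    0.   64. -116.]
pull [[0.473 0.145 0.109]
 [0.5   0.154 0.13 ]
 [0.527 0.164 0.14 ]]
0.51 30 [0.13  0.135 0.138]
0.525 140 [0.124 0.13  0.135]
0.54 134 [0.109 0.115 0.121]
0.555 131 [0.094 0.101 0.107]
0.57 126 [0.08  0.086 0.092]
0.585 130 [0.066 0.071 0.078]
0.6 122 [0.051 0.057 0.062]
0.615 119 [0.037 0.042 0.048]
0.63 37 [0.03  0.032 0.035]
0.645 127 [0.031 0.035 0.043]
strap 1716 c [ 0.4214 -0.2688] size [0.2039 0.1079] ang 85.53 z [0.0896 0.5975 0.6274]
tray 2065 c [ 0.4349 -0.2704] size [0.131  0.2349] ang 12.13 z [0.0236 0.595  0.6265]
```

View pics/top3.png

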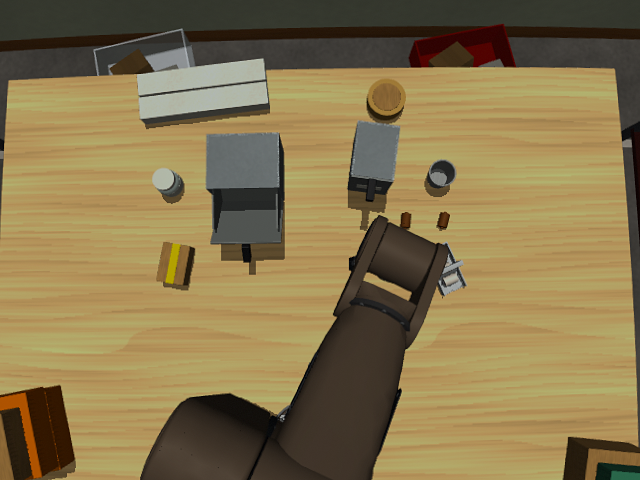

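The top view shows the wide bin open (mouth (247,215), pull (247,253)). The front slope is 0.796 rad, so it is at the stop, and the narrow bin is still shut. Pouring radially would cross the wrist singularity, so I'll check sideways pours before gripping the tray.

```bash
cat >> h.py <<'E'
def rz(a): return Ro.from_euler('z',a,degrees=True).as_matrix()
def traytool(g,yaw,phi,sg):
    "TCP pose for tray grip point g, tray yaw (deg), tilt phi (rad, + = spout down)"
    T=rz(yaw)@ry(-phi); R=T@np.c_[[0,sg,0],[sg,0,0],[0,0,-1.]]; R[:,0]=np.cross(R[:,1],R[:,2]); return np.array(g)+R[:,2]*PZ,R,T
def spoutpose(sp,yaw,phi,sg):
    T=rz(yaw)@ry(-phi); return traytool(np.array(sp)-T@[-.062,0,-.075],yaw,phi,sg)[:2]
E
python3 - <<'E'
from h import *
for yaw in(90,60,-60,-90):
  d=rz(yaw)[:,0]
  for sg in(1,-1):
    sp=np.array([.582,.156,.168])+d*.022; print(yaw,sg)
    for phi in(0,.3,.6,.9,1.05):
        q=arm.solve_ik(*spoutpose(sp,yaw,phi,sg)); print('  ',phi,None if q is None else np.round(q))
E
```

```text
90 1
   0 [ 16.  29.  89.  -0.  62. -74.]
   0.3 [  8.  26.  93.  20.  60. -92.]
   0.6 [  -1.   26.   97.   39.   64. -111.]
   0.9 [  -9.   30.  100.   54.   72. -127.]
   1.05 [ -12.   32.  101.   60.   78. -134.]
90 -1
   0 [ 16.  29.  89.  -0.  62. 106.]
   0.3 [ 8. 26. 93. 20. 60. 88.]
   0.6 [-1. 26. 97. 39. 64. 69.]
   0.9 [ -9.  30. 100.  54.  72.  53.]
   1.05 [-12.  32. 101.  60.  78.  46.]
60 1
   0 [ 14.  32.  84.  -0.  64. -46.]
   0.3 [  8.  26.  94.  17.  51. -62.]
   0.6 [  0.  23. 104.  45.  44. -90.]
   0.9 [  -8.   23.  113.   73.   49. -122.]
   1.05 [ -12.   25.  117.   84.   56. -135.]
60 -1
   0 [ 14.  32.  84.  -0.  64. 134.]
   0.3 [  8.  26.  94.  17.  51. 118.]
   0.6 [  0.  23. 104.  45.  44.  90.]
   0.9 [ -8.  23. 113.  73.  49.  58.]
   1.05 [-12.  25. 117.  84.  56.  45.]
-60 1
   0 [ 2. 29. 89. -0. 62. 62.]
   0.3 [ 10.  26.  93. -20.  56.  80.]
   0.6 [ 18.  26.  97. -41.  57. 102.]
   0.9 [ 26.  30. 100. -60.  64. 122.]
   1.05 None
-60 -1
   0 [   2.   29.   89.   -0.   62. -118.]
   0.3 [  10.   26.   93.  -20.   56. -100.]
   0.6 [ 18.  26.  97. -41.  57. -78.]
   0.9 [ 26.  30. 100. -60.  64. -58.]
   1.05 None
-90 1
   0 [ 1. 25. 95. -0. 59. 91.]
   0.3 [ 10.  27.  92. -19.  65. 108.]
   0.6 [ 18.  31.  89. -34.  75. 121.]
   0.9 [ 25.  36.  86. -46.  86. 130.]
   1.05 [ 27.  40.  85. -51.  92. 133.]
-90 -1
   0 [  1.  25.  95.  -0.  59. -89.]
   0.3 [ 10.  27.  92. -19.  65. -72.]
   0.6 [ 18.  31.  89. -34.  75. -59.]
   0.9 [ 25.  36.  86. -46.  86. -50.]
   1.05 [ 27.  40.  85. -51.  92. -47.]
```

```bash
python3 - <<'E'
from h import *
G=[.450,-.341,.077]
p,R,_=traytool(G,23,0,1)
arm.move_pose(p+[0,0,.1],R); arm.movel(p,rate=.12,guard=10); st()
arm.close(50); st()
arm.movel(p+[0,0,.06],rate=.08); st()
save('side','side4')
E
```

```text
t 10.41 p [ 0.4503 -0.3411  0.059 ] F [ 0.4  0.4 -0.2] w 0.997 j [-44.  36. 107.   0.  37. -67.]
t 11.07 p [ 0.4501 -0.3411  0.0585] F [-0.4 -0.2  3.7] w 0.129 j [-44.  36. 107.  -0.  37. -67.]
t 11.97 p [ 0.4498 -0.3408  0.1179] F [ 0.3 -0.8 -4.8] w 0.136 j [-44.  31. 104.  -0.  44. -67.]
```

View pics/side4.png

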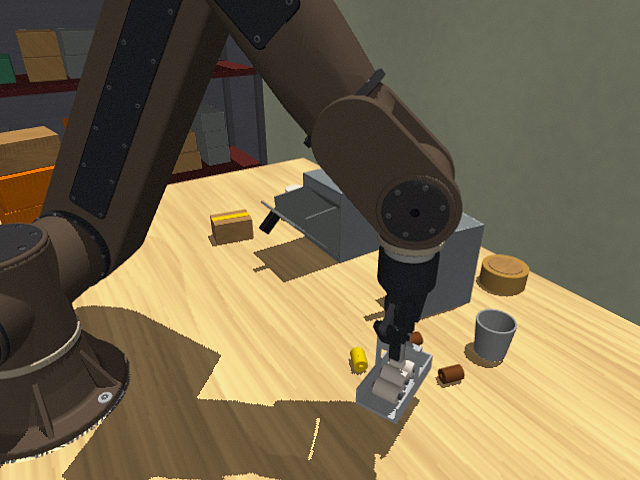

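The tray is lifted level at (395,380) with the rollers still in it; the 4.8 N load fits the tray plus three rollers. Next I'll carry it over and pour.

```bash
python3 - <<'E'
from h import *
p,R,_=traytool([.46,-.33,.30],23,0,1); arm.movel(p,R,rate=.2)
sp=np.array([.582,.178,.172])
p,R=spoutpose(sp+[0,0,.06],90,0,1); arm.movel(p,R,rate=.2); st()
save('side','side5a')
arm.movel(*spoutpose(sp,90,.2,1),rate=.12); st()
for phi in(.4,.55,.7,.8,.9,1.0):
    arm.movel(*spoutpose(sp,90,phi,1),rate=.07); st()
arm.sleep(.5); st(); save('side','side5')
c=save('top','top5'); 
E
python3 -c "
import cv2,numpy as np
a=cv2.imread('pics/side5.png')[100:400,150:550];b=cv2.imread('pics/top5.png')[100:400,150:550];cv2.imwrite('pics/v5.png',np.hstack([a,b]))"
```

```text
t 16.06 p [0.582  0.2396 0.2884] F [-0.2 -0.1 -3.8] w 0.132 j [ 16.  26.  84.  -0.  70. -74.]
t 16.68 p [0.5824 0.2274 0.2401] F [ 0.1 -0.5 -3.1] w 0.132 j [ 11.  27.  91.  13.  60. -86.]
t 17.07 p [0.5825 0.213  0.249 ] F [-0.  -0.2 -2.5] w 0.129 j [  5.  26.  94.  26.  61. -98.]
t 17.4 p [0.5821 0.2015 0.2525] F [-0.3 -0.  -3.1] w 0.133 j [   0.   26.   96.   36.   63. -108.]
t 17.73 p [0.5821 0.1894 0.2548] F [ 1.   0.7 -2. ] w 0.131 j [  -4.   27.   98.   44.   66. -116.]
t 18.0 p [0.582  0.1811 0.2554] F [-0.4  0.1 -3.6] w 0.132 j [  -7.   28.   99.   49.   69. -122.]
t 18.27 p [0.582  0.1726 0.2552] F [-0.   0.  -2.6] w 0.131 j [  -9.   29.  100.   54.   73. -127.]
t 18.53 p [0.582  0.1643 0.2541] F [ 0.5 -0.3 -2.5] w 0.128 j [ -11.   31.  101.   58.   76. -131.]
t 19.03 p [0.582  0.1643 0.2547] F [-0.2 -0.4 -3.1] w 0.135 j [ -11.   31.  101.   58.   76. -131.]
```

View pics/v5.png

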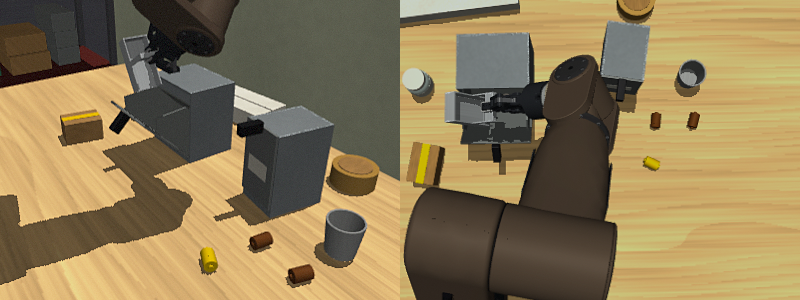

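The tray at side-crop (140,65) looks empty and is tilted over the mouth; no rollers have spilled on the bench. Next I'll level it, stand it back where it was, and look.

```bash
python3 - <<'E'
from h import *
sp=np.array([.582,.178,.172])
F=[]
for _ in range(10): arm.sleep(.03); F.append(readout.read_state()['ft_force'][2])
print('Fz',np.mean(F))
for phi,dz in((.7,.02),(.35,.04),(0,.06)): arm.movel(*spoutpose(sp+[0,0,dz],90,phi,1),rate=.15)
p,R,_=traytool([.46,-.33,.30],23,0,1); arm.movel(p,R,rate=.25)
p,R,_=traytool([.450,-.341,.077],23,0,1); arm.movel(p+[0,0,.03],R,rate=.2)
print(arm.movel(p-[0,0,.003],rate=.04,guard=4)); st()
arm.open_jaws(); arm.movel(p+[0,0,.12],rate=.15); 
arm.move_j([-75,0,90,0,80,-67]) ; st()
c=save('top','top6'); d=save('side','side6')
from m import *
W=world(c); Z=W[...,2]; v,u=np.mgrid[0:480,0:640]; t=(u>415)&(u<475)&(v>235)&(v<305)
rect(W,t&(Z>.075)&(Z<.12),'strap'); rect(W,t&(Z>.015)&(Z<.12),'tray')
im=[cv2.resize(c['image'][y:y+75,x:x+100],(400,300),interpolation=0) for x,y in((197,180),(395,230))]
im2=[cv2.resize(d['image'][y:y+150,x:x+200],(400,300)) for x,y in((230,150),(320,300))]
cv2.imwrite('pics/v6.png',np.vstack([np.hstack(im),np.hstack(im2)])[:,:,::-1])
E
```

```text
Fz -2.574266516564336
True
t 25.22 p [ 0.4498 -0.3408  0.0583] F [-0.6  0.1  3.2] w 0.13 j [-44.  36. 107.   0.  37. -67.]
t 28.42 p [ 0.182  -0.4228  0.488 ] F [-0.   0.8 -0.2] w 1.0 j [-75.   0.  90.   0.  80. -67.]
strap 143 c [ 0.4481 -0.3432] size [0.0123 0.0678] ang 22.57 z [0.0809 0.0879 0.093 ]
tray 410 c [ 0.449  -0.3425] size [0.1229 0.0683] ang 22.87 z [0.0176 0.0316 0.0912]
```

View pics/v6.png

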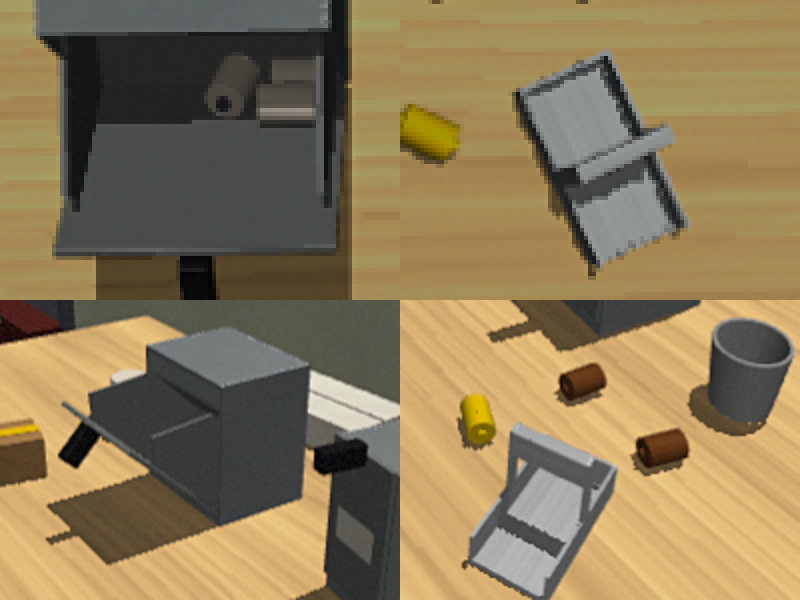

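All three white rollers are in the wide bin at crop (232,85), (297,70) and (287,102). The tray is empty and upright at (600,160). One last check of the bin angle and roller positions, then I'll hand in.

```bash
python3 - <<'E'
from m import *
c=load('top6'); W=world(c); v,u=np.mgrid[0:480,0:640]
m=(abs(W[...,1]-.155)<.06)&(W[...,0]>.525)&(W[...,0]<.585)&(W[...,2]>.03)&(W[...,2]<.16)
a=np.polyfit(W[m][:,0],W[m][:,2],1)[0]; th=np.arctan(-1/a); print('tilt',th, m.sum())
for cu,cv_ in((232,85),(297,70),(287,102)):
    x,y=int(197+cu/4),int(180+cv_/4); P=np.nanmedian(W[y-1:y+2,x-1:x+2].reshape(-1,3),0); print(np.round(P,3),'in bin frame',np.round(ry(.8)@(P-H),3))
arm.sign_off(); st()
E
```

```text
tilt 0.8005315608950825 1060
[0.626 0.138 0.067] in bin frame [ 0.025 -0.016  0.043]
[0.638 0.099 0.051] in bin frame [ 0.022 -0.055  0.022]
[0.614 0.105 0.071] in bin frame [ 0.02  -0.049  0.054]
the job is handed in; nothing more can be done
the job is handed in; nothing more can be done
```

I pulled the wide bin open to its stop, tipped the three white rollers into it sideways from the tilted tray, and stood the empty tray back where it had been. The job was handed in at about 28 s of the 67 s allowed.

Last checks, from the final camera pictures:
- **Wide bin:** its tilt measured 0.80 rad, which is the stop.
- **Rollers:** all three are visible inside the bin. In the bin frame their surface points lie at x about 0.02 m, y −0.016 to −0.055 m and z 0.02 to 0.05 m, within the limits.
- **Tray:** it is empty, upright and released. The strap's top edge reads 0.088 m high, as it did at the start, so the tray is at its normal height.
- **Narrow bin:** it looks shut in the pictures; I did not measure its angle at the end.
- **Arm:** it stands clear of everything.

One reading was off: while the pull was gripped there was a sideways force of 18 to 28 N, because my estimate of the pull was about 2.5 mm out. It was gone once I let go. None of the other checks failed or disagreed.

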